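Third hand for a shelf bracket at the pharmacy counter

TASK

Lift the blue shelf bracket, and nothing else, out of the grey bin and press its flat flange squarely against the middle of the white spring-backed plate of the mounting jig, upright and clear of the jig's base, with a steady push of about 10 N (the plate's red pointers then stand in the green bands; never drive the plate back to the end of its travel). I will drive the screws while you hold it: finish still gripping the bracket and pressing, and leave the other things on the counter and in the bin where they are.

Things in the scene. Friction and masses are not known exactly. Their poses are not given: they have to be found in the camera images.
- bracket_grip (a point): Point in the middle of the loose blue bracket's grip web, 28 mm above its underside. Seen from above it is a T: web 44 (x) x 24 (y) x 48 mm high, centred on this point in x and y; at its +x end a flange 6 mm thick, 60 wide (y), 56 high, its flat front face 28 mm from this point along +x. Stands upright in the bin, z up; about 0.15 kg (varies). Grip from above across the web (along y).
- bracket: The same blue bracket; origin at its underside, 28 mm below point bracket_grip, same axes.
- bin: Grey open bin, fixed, 260 mm (x) x 200 mm (y) x 50 mm high, walls and floor 5 mm thick; origin at the centre of its underside on the counter. It and the jig may trade sides of the counter.
- stop_mark (a point): Centre of the front face of the jig's white spring-backed stop plate, 59 mm above the counter; moves with the plate. Axis x is the pressing direction (the way the plate yields), horizontal; z up. The plate is 76 mm wide (y), 70 mm high (24 to 94 mm above the counter), 12 mm thick, with a red outline near its border.
- stop_plate (a joint): How far the stop plate has been pushed back along its x, in m: 0 at rest, 0.020 at the end of its travel. Its spring has 1 N per mm (10 N at 0.010) without preload, plus about 0.3 N of friction. Red pointers at the plate's sides move with it over green bands that cover 5 to 15 mm of travel.
- jig: Fixed aluminium jig carrying the stop plate. Origin on the counter below the face of the plate at rest, x in the pressing direction. Base 15 mm thick, x = -70 to 130 mm, 60 mm to each side; grey cheeks 46 to 58 mm to either side, 78 mm high, x = 10 to 85 mm; grey rear housing 85 mm high, x = 60 to 90 mm. Nothing stands before the plate above the base.
- screw_box: Brown screw carton, 40 x 70 x 30 mm, in the bin's +x half; origin under its centre. Leave alone.
- tape_roll: Clear tape roll, 52 mm across, 18 mm high, lying in the bin's +x half; origin under its centre. Leave alone.
- screwdriver: Screwdriver, 180 mm long, lying on the counter beside the jig, about 115 mm off its middle on the +y side; origin under it. Leave alone.
- pill_jar_mid (a point): Amber pill jar, 56 mm across, 75 mm high; point half-way up. Leave alone.
- syrup_mid (a point): Amber syrup bottle, 60 mm across, 150 mm high; point half-way up. Leave alone.
- carton_mid (a point): White and blue medicine carton, 60 x 120 x 45 mm; point at its centre. Leave alone.
- calculator: Black desk calculator, 160 x 100 x 20 mm; origin under its centre. Leave alone.
There are look-alikes about, which are no part of the job. There is more than one size of the bracket; the job needs the smaller.

How it is judged:
By the outcome, as a careful person would: the job done as asked, in the order asked, and still so for the second after the job is handed in, while the arm keeps its last pose, push and grip.
It also fails if it takes over 42 s, if anything falls off the work surface, if the arm or the gripper's body presses on something with over 40 N, if the wrist force passes 120 N, or if a joint passes its speed limit or range.

ROBOT

A 6-joint arm with a two-finger parallel gripper is mounted at the origin on the work surface. World frame = base frame: x ahead of the robot, y to its left, z up, the work surface at z = 0. Lengths are in m, angles in degrees, forces in N, time in s.
With the tool pointing down it reaches from about 0.35 to 0.875 m from the base axis. Payload 4.2 kg.
Tool frame: the origin (TCP) lies on the centre line of the jaws, within the pads' length; the fingertips stand tip_reach ahead of it and the grasp point (between the pads) is the TCP (tip_reach is the distance from the TCP to the fingertips, in m); z points along the fingers, y is the line along which they close (so a half turn about z gives the same grasp; the last joint's range is limited). The gripper opens to 87 mm and grips with 3 to 60 N. Pads are 19 mm wide; open, the fingers measure 117 mm over their backs; the gripper's body (75 mm by 190 mm) begins 51 mm behind the grasp point.
Start: joints at [84.316, 22.042, 0.453, 0, -68.411, -14.817], TCP at [0.219, 0.585, 0.242] pointing down, gripper open.
Joint ranges: [-179.83, 179.83], [-69.29, 118.12], [-61.27, 80.66], [-181.25, 117.63], [-171.15, -9.14], [-177.46, 177.46]. Speed limits (degrees/s): [159.86, 159.86, 180, 180, 180, 180].

INTERFACE

Orientations are given as a 3x3 rotation matrix whose columns are the frame's x, y, z axes.
In Python, from station import sense, capture, finish_job, tip_reach gives the robot as it stands.
- The arm moves only by the tool arm_command, never from a script. Its argument "deltas" is a list of rows, each a list of 7 numbers: the turn, a rotation vector about the tool's x, y, z in rad, then the shift along the tool's x, y, z in cm, then the closure, from -1 (fully open) to 1 (shut), so that 0 is half open. In form: [[rx, ry, rz, dx, dy, dz, hand], ...]. A call has 1 to 8 rows; each row is the pose to reach, as a shift and turn from the pose commanded when the call began, along the tool's axes at that moment; what a row does not reach only later rows make up. A row lasts 1/12 s, in which the tool goes at most 41.7 mm and 7.16 degrees, less where a joint would pass 70% of its speed; a pose out of reach is approached as far as the arm can. A call with a gripper value outside its range is refused whole. The fingers move at their own pace and stop on an object; the grip force is fixed at half the most. Time passes only in rows, so rows that repeat a pose let the fingers close. It gives the time, the measured TCP pose, the force, the opening and the grip force at its end, in the units of the state.
- sense(): the state, without advancing time (a new reading comes with each control period).
- capture(name): name is "scene" or "top" or "wrist"; returns a dict with "pixels" (400x640x3 uint8, blue, green, red), "fovy" (degrees; the focal length in pixels is half the picture's height over the tangent of half this angle, whatever the lens; pixels are square), "cx", "cy" (the principal point, pixels), "rvec" (rotation vector, rad) and "tvec" (3), from world to camera coordinates, as OpenCV has them. Camera axes: x right, y down, z forward; pixel columns grow to the right and rows downward; lengths in m; the calibration is good to about 2 mm. A picture is of the moment at which its call begins. There is no depth.
- finish_job(): hands the job in; it is judged then, once.
The state is a dict: "time_s": time; "joints": joint angles; "joint_velocities": joint speeds; "effort": joint torques, N m; "tcp_pos": TCP position; "ee_rot": TCP orientation; "wrist_force": force on the tool from outside, world axes, zero at the start; "moment": the same for the moment, N m; "gripper_width": opening from 0.0 (shut) to 1.0 (fully open); "gripper_force": force on a finger pad.
Only numpy, scipy, OpenCV 4.12 (cv2) and the standard library are available. Lean on these libraries where they do the work, as an engineer would, in place of code of your own. Each camera call takes 0.05 s, during which the arm holds its last target. There are 200 camera calls.

## Working session

There is one attempt and no reset: what is moved stays moved. The work goes in short steps, Python scripts to look and compute and a tool call to move; the robot and the scene stay as the last step left them, time stands still between calls to the robot, and variables do not carry over. Pictures are saved under pics/ and viewed, at most 10 in all, crops included, and the job is handed in when it is done.

Besides the shell and the picture viewer there is one more tool, called after "Call:" by a JSON object that holds its "method" and its "body", one argument or row to a line. arm_command: Moves the arm, as the interface text tells. Its arguments: {"type":"object","properties":{"deltas":{"type":"array"}},"required":["deltas"]}

```bash
mkdir -p pics
cat > h.py <<'E'
import numpy as np, cv2
from station import sense, capture, finish_job, tip_reach
def ray(c,uv):
    f=200/np.tan(np.radians(c["fovy"])/2); R=cv2.Rodrigues(np.array(c["rvec"],float))[0]
    d=R.T@np.array([(uv[0]-c["cx"])/f,(uv[1]-c["cy"])/f,1]); o=-R.T@np.array(c["tvec"],float).ravel()
    return o,d
def onz(c,uv,z):
    o,d=ray(c,uv); return (o+d*(z-o[2])/d[2])[:2].round(4)
def proj(c,p):
    f=200/np.tan(np.radians(c["fovy"])/2); R=cv2.Rodrigues(np.array(c["rvec"],float))[0]
    q=R@np.array(p,float)+np.array(c["tvec"],float).ravel(); return (q[:2]/q[2]*f+[c["cx"],c["cy"]]).round(1)
E
python3 - <<'E'
from h import *
for n in("scene","top"):
    c=capture(n); cv2.imwrite(f"pics/{n}.png",c["pixels"]); print(n,c["fovy"],c["cx"],c["cy"],ray(c,(320,200)))
print(tip_reach if not callable(tip_reach) else tip_reach(), sense())
E
```

```text
scene 50.63208777536247 318.61169889609505 203.42853479693005 (array([1.16926154, 0.69943741, 0.97666706]), array([-0.50582386, -0.54012978, -0.67266528]))
top 51.39559981398854 321.6339431242204 205.5215299440404 (array([ 0.27727313, -0.00608677,  1.30667779]), array([ 0.18318906, -0.00605819, -0.98315666]))
0.019 {'time_s': 0.1, 'joints': array([ 8.43162835e+01,  2.20878874e+01,  3.87267599e-01, -2.49908285e-02,
       -6.84133539e+01, -1.48163511e+01]), 'joint_velocities': array([ 0.0239572 , -0.11695618,  0.24891393,  0.12904336,  0.05182108,
        0.08973911]), 'effort': array([-3.32805239e-04, -3.91692066e+01,  1.87934089e+01,  4.23188880e+00,
        1.34487619e-02, -6.97620317e-05]), 'tcp_pos': array([0.21868966, 0.58494465, 0.24055135]), 'ee_rot': array([[ 9.36615459e-01, -3.50358560e-01, -6.00588619e-04],
       [-3.50359056e-01, -9.36613459e-01, -1.93923467e-03],
       [ 1.16908082e-04,  2.02673883e-03, -9.99997939e-01]]), 'wrist_force': array([-0.08070163,  0.11385301, -0.50915973]), 'moment': array([-0.00842671, -0.03077309,  0.00916781]), 'gripper_force': 0.0, 'gripper_width': 1.0006241479070805}
```

View pics/scene.png

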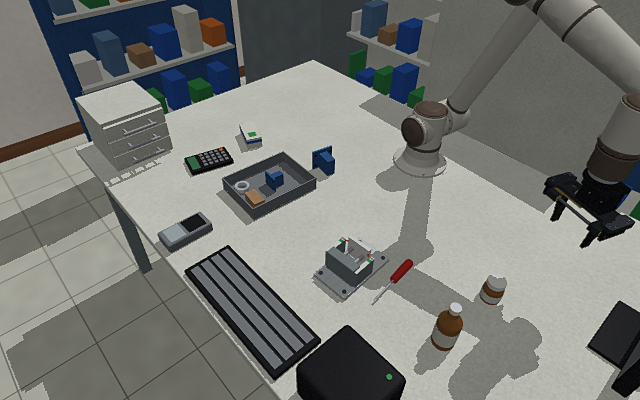

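View pics/top.png

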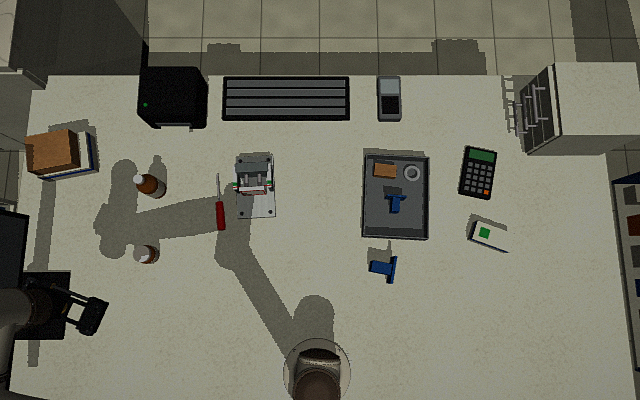

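The scene view shows the grey bin at (270,183), the jig at (350,262) and the screwdriver at (395,280). In the top view, up is +x and left is +y: bin at (395,197), jig at (255,185), plate at (253,188).

There are two blue brackets in the top view: (397,203) in the bin and (382,268) on the counter, which is larger. The one in the bin fits the description. I'll confirm this in a crop and measure.

Run:
```python
from h import *
c=capture("top"); im=c["pixels"]; h=cv2.cvtColor(im,cv2.COLOR_BGR2HSV)
m=cv2.inRange(h,(100,120,50),(125,255,255))
n,l,s,ce=cv2.connectedComponentsWithStats(m)
for i in range(1,n):
    if s[i,4]>60 and 340<ce[i][0]<450:
        pts=np.argwhere(l==i)[:,::-1].astype(np.float32); z=.057
        r=cv2.minAreaRect(pts); print("blue",s[i],ce[i].round(1),[onz(c,p,z) for p in cv2.boxPoints(r)],onz(c,ce[i],z))
# bin
print("bin corners px->", [onz(c,p,.05) for p in((364,155),(428,156),(428,240),(362,239))])
mr=cv2.inRange(h,(0,120,80),(8,255,255))|cv2.inRange(h,(172,120,80),(180,255,255)); mr[:, :230]=0;mr[:, 280:]=0
p=np.argwhere(mr)[:,::-1]; print("red",p.min(0),p.max(0),len(p))
a=cv2.resize(im[150:290,355:435],None,fx=4,fy=4,interpolation=cv2.INTER_CUBIC)
b=cv2.resize(im[145:225,210:290],None,fx=5,fy=5,interpolation=cv2.INTER_CUBIC)
o=np.zeros((560,720,3),np.uint8); o[:,:320]=a; o[:400,320:]=b; cv2.imwrite("pics/crop1.png",o)
```

```text
blue [387 194  20  17 140] [395.9 201.7] [array([ 0.5282, -0.2196]), array([ 0.528 , -0.2781]), array([ 0.4783, -0.2761]), array([ 0.4784, -0.218 ])] [ 0.5041 -0.2463]
blue [389 256   8  28  70] [393.2 269.9] [array([ 0.2595, -0.217 ]), array([ 0.3398, -0.236 ]), array([ 0.3379, -0.2452]), array([ 0.2577, -0.2261])] [ 0.2978 -0.2309]
blue [369 260  23  15 216] [381.  267.2] [array([ 0.2949, -0.1586]), array([ 0.3284, -0.1662]), array([ 0.3159, -0.2274]), array([ 0.2825, -0.2195])] [ 0.3058 -0.1947]
bin corners px-> [array([ 0.6546, -0.1525]), array([ 0.6509, -0.3536]), array([ 0.387 , -0.3408]), array([ 0.3909, -0.1405])]
red [232 185] [271 194] 39
```

View pics/crop1.png

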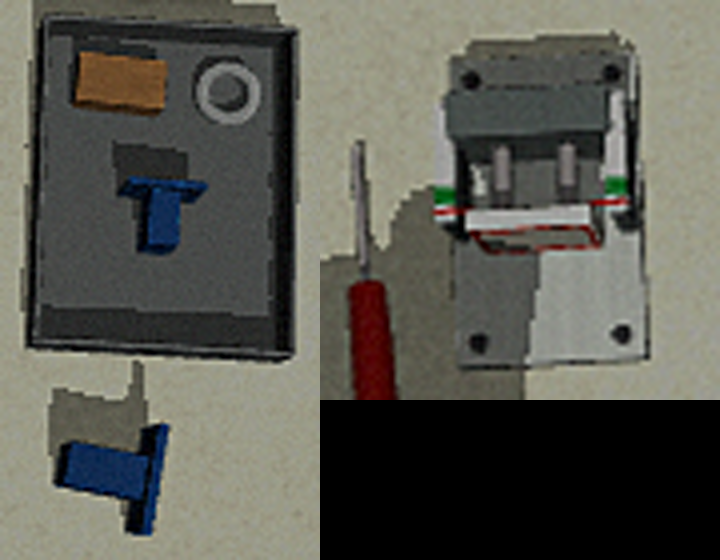

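The crop confirms it. The bracket in the bin (T at crop (160,215)) has a flange about 60 mm wide, while the one on the counter has one about 80 mm wide. The bracket in the bin is the smaller one, so it's the target. I'll move above it for a close look.

Call:
{"method": "arm_command", "body": {
  "deltas": [
    [0, 0, -0.3, 52.5, 69, 0, -1],
    [0, 0, -0.3, 52.5, 69, 0, -1],
    [0, 0, -0.3, 52.5, 69, 0, -1],
    [0, 0, -0.3, 52.5, 69, 0, -1],
    [0, 0, -0.3, 52.5, 69, 0, -1],
    [0, 0, -0.3, 52.5, 69, 0, -1],
    [0, 0, -0.3, 52.5, 69, 0, -1],
    [0, 0, -0.3, 52.5, 69, 0, -1]
  ]
}}

```text
time_s: 0.82
tcp_pos: [0.3149, 0.2641, 0.2415]
ee_rot: [[0.998, -0.057, -0.0], [-0.057, -0.998, 0.0], [-0.0, -0.0, -1.0]]
wrist_force: [0.4, 0.1, 0.2]
gripper_width: 1.001
gripper_force: 0.0
```

Call:
{"method": "arm_command", "body": {
  "deltas": [
    [0, 0, 0, 18, 50, 0, -1],
    [0, 0, 0, 18, 50, 0, -1],
    [0, 0, 0, 18, 50, 0, -1],
    [0, 0, 0, 18, 50, 0, -1],
    [0, 0, 0, 18, 50, 0, -1],
    [0, 0, 0, 18, 50, 0, -1],
    [0, 0, 0, 18, 50, 0, -1],
    [0, 0, 0, 18, 50, 0, -1]
  ]
}}

```text
time_s: 1.48
tcp_pos: [0.4095, -0.0555, 0.2418]
ee_rot: [[0.998, -0.058, 0.001], [-0.058, -0.998, 0.0], [0.001, -0.0, -1.0]]
wrist_force: [0.5, 0.3, 0.5]
gripper_width: 0.999
gripper_force: 0.0
```

Call:
{"method": "arm_command", "body": {
  "deltas": [
    [0, 0, 0, 6.5, 16, 0, -1],
    [0, 0, 0, 6.5, 16, 0, -1],
    [0, 0, 0, 6.5, 16, 0, -1],
    [0, 0, 0, 6.5, 16, 0, -1],
    [0, 0, 0, 6.5, 16, 0, -1],
    [0, 0, 0, 6.5, 16, 0, -1],
    [0, 0, 0, 6.5, 16, 0, -1]
  ]
}}

```text
time_s: 2.07
tcp_pos: [0.4646, -0.2169, 0.2408]
ee_rot: [[0.998, -0.059, -0.002], [-0.059, -0.998, 0.001], [-0.002, -0.001, -1.0]]
wrist_force: [-0.2, 0.1, -0.1]
gripper_width: 1.001
gripper_force: 0.0
```

Run:
```python
from h import *
c=capture("wrist"); im=c["pixels"]; cv2.imwrite("pics/w1.png",im); print(sense()["tcp_pos"],ray(c,(320,200)))
h=cv2.cvtColor(im,cv2.COLOR_BGR2HSV); m=cv2.inRange(h,(100,120,30),(125,255,255))
n,l,s,ce=cv2.connectedComponentsWithStats(m)
for i in range(1,n):
    if s[i,4]>200: print(s[i],ce[i].round(1),onz(c,ce[i],.055))
```

```text
[ 0.46464272 -0.21621453  0.2412065 ] (array([ 0.54034984, -0.2217019 ,  0.38309782]), array([-0.28008852,  0.01404994, -0.95987855]))
[ 316  127   54   44 1093] [340.7 145.4] [ 0.5085 -0.2445]
[513 178  27  43 286] [526.  198.7] [ 0.4316 -0.466 ]
[ 285  287   56   27 1316] [313.  299.9] [ 0.3046 -0.1993]
```

View pics/w1.png

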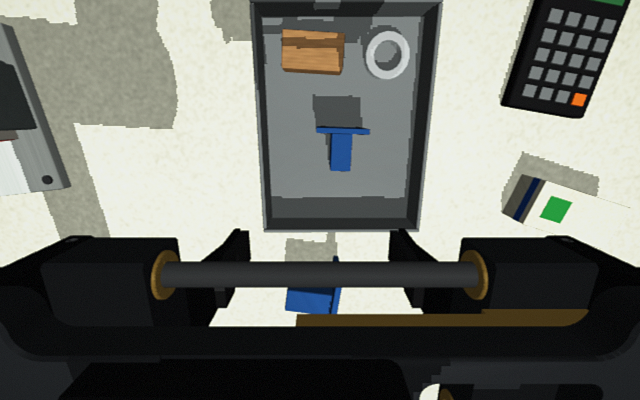

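The wrist view shows the bin, with the bracket flange at (316–369,130) and web at (341,152). The carton (312,52) and roll (388,53) are clear of the bracket.

Run:
```python
from h import *
c=capture("wrist"); im=c["pixels"]
h=cv2.cvtColor(im,cv2.COLOR_BGR2HSV); m=cv2.inRange(h,(100,120,30),(125,255,255))
for v in range(125,173,2):
    q=np.where(m[v,300:390])[0]+300
    if len(q): print(v,q.min(),q.max(),onz(c,(q.min(),v),.061 if v<136 else .053),onz(c,(q.max()+1,v),.061 if v<136 else .053), im[v,(q.min()+q.max())//2])
p=np.array([[u,np.where(m[:175,u])[0].min()] for u in range(319,366)],float)
k=np.polyfit(p[:,0],p[:,1],1); a,b=[onz(c,(u,np.polyval(k,u)),.061) for u in(318,367)]
print("front edge",a,b,"yaw",np.degrees(np.arctan2(-(a-b)[0],(a-b)[1])))
t=[]
for v in range(140,166):
    q=np.where(m[v,300:390])[0]+300; t.append(onz(c,((q.min()+q.max()+1)/2,v),.053))
t=np.array(t); print("web axis",np.degrees(np.arctan(np.polyfit(t[:,0],t[:,1],1)[0])),t.mean(0))
print([onz(c,u,.05) for u in((250,0),(442,0),(418,231),(265,231))])
```

```text
127 318 340 [ 0.5307 -0.2189] [ 0.5292 -0.2444] [48 30 17]
129 317 368 [ 0.5286 -0.2177] [ 0.5253 -0.2754] [145  80  33]
131 317 369 [ 0.5265 -0.2175] [ 0.5231 -0.2765] [150  83  37]
133 330 369 [ 0.5235 -0.2319] [ 0.5209 -0.2764] [144  79  34]
135 331 352 [ 0.5212 -0.2329] [ 0.5198 -0.2575] [145  81  34]
137 331 352 [ 0.5185 -0.2331] [ 0.517  -0.2583] [145  81  36]
139 331 352 [ 0.5163 -0.233 ] [ 0.5148 -0.2583] [147  80  36]
141 331 351 [ 0.514  -0.2329] [ 0.5126 -0.257 ] [149  82  36]
143 331 351 [ 0.5117 -0.2328] [ 0.5103 -0.257 ] [147  83  37]
145 331 351 [ 0.5095 -0.2327] [ 0.5081 -0.2569] [147  81  35]
147 331 351 [ 0.5072 -0.2326] [ 0.5058 -0.2569] [146  80  35]
149 331 351 [ 0.5049 -0.2325] [ 0.5035 -0.2568] [147  79  35]
151 331 351 [ 0.5026 -0.2324] [ 0.5012 -0.2568] [148  81  36]
153 331 351 [ 0.5003 -0.2323] [ 0.4989 -0.2567] [146  80  34]
155 331 350 [ 0.498  -0.2322] [ 0.4966 -0.2555] [147  81  34]
157 330 350 [ 0.4957 -0.2309] [ 0.4943 -0.2554] [149  83  37]
159 330 350 [ 0.4934 -0.2308] [ 0.4919 -0.2554] [145  81  34]
161 331 350 [ 0.4909 -0.2318] [ 0.4896 -0.2553] [146  81  35]
163 330 350 [ 0.4887 -0.2306] [ 0.4872 -0.2552] [146  80  36]
165 331 350 [ 0.4862 -0.2316] [ 0.4849 -0.2552] [145  82  35]
167 331 350 [ 0.4839 -0.2315] [ 0.4825 -0.2551] [147  81  34]
169 331 350 [ 0.4815 -0.2314] [ 0.4801 -0.255 ] [148  80  31]
front edge [ 0.5311 -0.2189] [ 0.5257 -0.2731] yaw -5.689659349789231
web axis -4.877726648565489 [ 0.50010769 -0.24411923]
[array([ 0.66  , -0.1568]), array([ 0.6486, -0.3528]), array([ 0.3949, -0.3385]), array([ 0.4061, -0.1439])]
```

Grip point (0.500, −0.244), yaw about −5°. The web measures 24 mm wide and the flange 59 mm, so both fit the small bracket.

Call:
{"method": "arm_command", "body": {
  "deltas": [
    [0, 0, 0.028, 3.7, 2.6, 0, -1],
    [0, 0, 0.028, 3.7, 2.6, 4, -1],
    [0, 0, 0.028, 3.7, 2.6, 8, -1],
    [0, 0, 0.028, 3.7, 2.6, 11, -1],
    [0, 0, 0.028, 3.7, 2.6, 13, -1],
    [0, 0, 0.028, 3.7, 2.6, 13, -1],
    [0, 0, 0.028, 3.7, 2.6, 13, -1],
    [0, 0, 0.028, 3.7, 2.6, 13, -1]
  ]
}}

```text
time_s: 2.83
tcp_pos: [0.5021, -0.2444, 0.1136]
ee_rot: [[0.996, -0.084, 0.003], [-0.084, -0.997, -0.001], [0.003, 0.001, -1.0]]
wrist_force: [0.2, 0.0, 0.3]
gripper_width: 0.998
gripper_force: 0.0
```

Run:
```python
from h import *
c=capture("wrist"); im=c["pixels"]; cv2.imwrite("pics/w2.png",im); s=sense();print(s["tcp_pos"],s["ee_rot"][:,0])
h=cv2.cvtColor(im,cv2.COLOR_BGR2HSV); m=cv2.inRange(h,(100,120,30),(125,255,255))
print("proj grip top",proj(c,(.5,-.2443,.053)))
```

```text
[ 0.50224508 -0.24459835  0.11393771] [ 0.99645754 -0.08398217  0.0044016 ]
proj grip top [318.9 223.7]
```

View pics/w2.png

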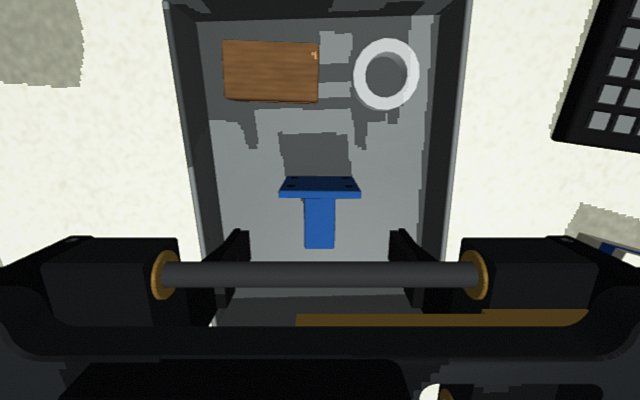

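The web is centred between the fingers at (319,223), where the estimate projects, and it is aligned with the jaws. Descending.

Call:
{"method": "arm_command", "body": {
  "deltas": [
    [0, 0, 0, -0.2, 0, 3, -1],
    [0, 0, 0, -0.2, 0, 5.5, -1],
    [0, 0, 0, -0.2, 0, 7.2, -1],
    [0, 0, 0, -0.2, 0, 8.1, -1],
    [0, 0, 0, -0.2, 0, 8.1, -1],
    [0, 0, 0, -0.2, 0, 8.1, -1]
  ]
}}

```text
time_s: 3.38
tcp_pos: [0.4998, -0.245, 0.0318]
ee_rot: [[0.996, -0.085, 0.002], [-0.085, -0.996, -0.001], [0.002, 0.001, -1.0]]
wrist_force: [0.6, 0.0, 0.1]
gripper_width: 1.003
gripper_force: 0.0
```

Call:
{"method": "arm_command", "body": {
  "deltas": [
    [0, 0, 0, 0, 0, 0, 0.2],
    [0, 0, 0, 0, 0, 0, 0.4],
    [0, 0, 0, 0, 0, 0, 0.7],
    [0, 0, 0, 0, 0, 0, 1],
    [0, 0, 0, 0, 0, 0, 1],
    [0, 0, 0, 0, 0, 0, 1],
    [0, 0, 0, 0, 0, 0, 1],
    [0, 0, 0, 0, 0, 0, 1]
  ]
}}

```text
time_s: 4.05
tcp_pos: [0.4987, -0.2448, 0.0305]
ee_rot: [[0.996, -0.086, -0.0], [-0.086, -0.996, -0.0], [-0.0, 0.0, -1.0]]
wrist_force: [-0.4, -0.7, -0.2]
gripper_width: 0.48
gripper_force: 0.0
```

Run:
```python
from h import *
s=sense()
for k in("time_s","tcp_pos","ee_rot","wrist_force","gripper_width","gripper_force"):print(k,s[k])
# jig from top: plate top edge & base corners
c=capture("top")
P=lambda x,y:(210+x/5-.4,145+y/5-.4)   # crop1 right panel
q=lambda x,y,z:onz(c,P(x-320,y),z)
print("base corners z.015",q(461,367,.015),q(648,357,.015),q(636,58,.015),q(449,64,.015))
print("plate top rear edge/front edge z.094",q(467,209,.094),q(590,206,.094),q(479,234,.094),q(592,228,.094))
print("pointers",q(435,213,.08),q(628,201,.08))
```

```text
time_s 4.05
tcp_pos [ 0.49867896 -0.24480959  0.03054236]
ee_rot [[ 9.96323310e-01 -8.56729627e-02 -7.04362340e-05]
 [-8.56729634e-02 -9.96323313e-01 -7.01196326e-06]
 [-6.95765263e-05  1.30206633e-05 -9.99999997e-01]]
wrist_force [-0.40773721 -0.70606773 -0.15115493]
gripper_width 0.48025949768106085
gripper_force 0.0
base corners z.015 [0.4614 0.2436] [0.4673 0.1267] [0.6617 0.1372] [0.658  0.2571]
plate top rear edge/front edge z.094 [0.5452 0.2276] [0.5468 0.1544] [0.53 0.22] [0.5334 0.153 ]
pointers [0.5459 0.2495] [0.553  0.1334]
```

Call:
{"method": "arm_command", "body": {
  "deltas": [
    [0, 0, 0, 0, 0, 0, 1],
    [0, 0, 0, 0, 0, 0, 1],
    [0, 0, 0, 0, 0, 0, 1],
    [0, 0, 0, 0, 0, 0, 1],
    [0, 0, 0, 0, 0, 0, 1],
    [0, 0, 0, 0, 0, 0, 1]
  ]
}}

```text
time_s: 4.6
tcp_pos: [0.4987, -0.2448, 0.0305]
ee_rot: [[0.996, -0.086, -0.0], [-0.086, -0.996, 0.0], [-0.0, -0.0, -1.0]]
wrist_force: [0.2, -0.7, -0.7]
gripper_width: 0.275
gripper_force: 30.0
```

Call:
{"method": "arm_command", "body": {
  "deltas": [
    [0, 0, 0, 0, 0, -1, 1],
    [0, 0, 0, 0, 0, -3, 1],
    [0, 0, 0, 0, 0, -6, 1],
    [0, 0, 0, 0, 0, -9, 1],
    [0, 0, 0, 0, 0, -12, 1],
    [0, 0, 0, 0, 0, -14, 1],
    [0, 0, 0, 0, 0, -15, 1],
    [0, 0, 0, 0, 0, -15, 1]
  ]
}}

```text
time_s: 5.27
tcp_pos: [0.4998, -0.2451, 0.1834]
ee_rot: [[0.996, -0.086, 0.005], [-0.086, -0.996, -0.001], [0.005, 0.001, -1.0]]
wrist_force: [1.6, -0.4, -2.0]
gripper_width: 0.274
gripper_force: 30.0
```

Call:
{"method": "arm_command", "body": {
  "deltas": [
    [0, 0, -0.02, -0.4, -2, 0, 1],
    [0, 0, -0.04, -1.4, -6, 0, 1],
    [0, 0, -0.06, -2.2, -10, 0, 1],
    [0, 0, -0.08, -3.1, -14, 0, 1],
    [0, 0, -0.1, -4, -18, 0, 1],
    [0, 0, -0.12, -4.9, -22, 0, 1],
    [0, 0, -0.14, -5.8, -26, 0, 1],
    [0, 0, -0.147, -6.5, -29, 0, 1]
  ]
}}

```text
time_s: 5.93
tcp_pos: [0.4569, 0.0518, 0.1789]
ee_rot: [[0.998, 0.063, -0.003], [0.063, -0.998, -0.001], [-0.003, 0.001, -1.0]]
wrist_force: [-0.6, -0.2, -1.9]
gripper_width: 0.271
gripper_force: 30.0
```

Call:
{"method": "arm_command", "body": {
  "deltas": [
    [0, 0, 0, -0.3, -4, 0, 1],
    [0, 0, 0, -0.6, -8, 0, 1],
    [0, 0, 0, -0.8, -11.4, 0, 1],
    [0, 0, 0, -0.9, -13.4, 0, 1],
    [0, 0, 0, -0.9, -13.4, 0, 1],
    [0, 0, 0, -0.9, -13.4, 0, 1],
    [0, 0, 0, -0.9, -13.4, 0, 1]
  ]
}}

```text
time_s: 6.52
tcp_pos: [0.4406, 0.1821, 0.1791]
ee_rot: [[0.998, 0.061, -0.003], [0.061, -0.998, -0.002], [-0.003, 0.002, -1.0]]
wrist_force: [-0.0, 0.1, -2.0]
gripper_width: 0.272
gripper_force: 30.0
```

Run:
```python
from h import *
c=capture("wrist"); im=c["pixels"]; cv2.imwrite("pics/w3.png",im); s=sense();print(s["tcp_pos"],s["ee_rot"][:,0],s["gripper_width"])
print("proj plate centre top",proj(c,(.534,.189,.094)))
```

```text
[0.44093862 0.18179831 0.17946153] [ 0.99818776  0.06012993 -0.00236568] 0.2753469367760335
proj plate centre top [317.1  93.1]
```

View pics/w3.png

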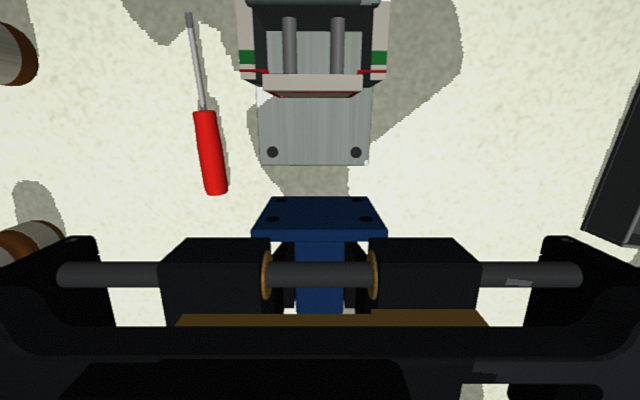

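The wrist view shows the plate top with its front edge at row ~91 (cols 263–363), red pointers at row 71 and the base front edge at row ~165. The held bracket's flange is at rows 198–240, square to the plate.

Run:
```python
from h import *
c=capture("wrist"); im=c["pixels"].astype(int); h=cv2.cvtColor(c["pixels"],cv2.COLOR_BGR2HSV)
r=(((h[...,0]<8)|(h[...,0]>172))&(h[...,1]>110)&(h[...,2]>60)); r[:60]=0; r[110:]=0
for a,b in((235,272),(354,392),(273,353)):
    p=np.argwhere(r[:,a:b])[:,::-1]+[a,0]; print("red",p.min(0),p.max(0),p.mean(0).round(1),len(p))
g=im.sum(2)
def edge(u,lo,hi,sg):
    d=np.diff(g[lo:hi,u])*sg; return lo+np.argmax(d)+1
for nm,us,lo,hi,sg,z in(("platefront",range(278,352,4),84,96,-1,.094),("basefront",range(266,362,6),155,172,-1,.015),("plate back",range(300,330,4),66,82,1,.094)):
    v=[edge(u,lo,hi,sg) for u in us]; print(nm,v)
    k=np.polyfit(us,v,1); A,B=[onz(c,(u,np.polyval(k,u)),z) for u in(us[0],us[-1])]
    print(A,B,"yaw",np.degrees(np.arctan2(-(A-B)[0],(A-B)[1])))
for v in(80,84,88): print(v,[int(x) for x in g[v,255:372]])
m=cv2.inRange(h,(100,120,30),(125,255,255)); m[:190]=0;m[243:]=0
for v in(200,210,225,232,238):
    q=np.where(m[v])[0]; print(v,q.min(),q.max(),im[v,300])
```

```text
red [239  70] [271  92] [255.   72.8] 99
red [354  70] [385  93] [368.8  72.8] 109
red [273  92] [352  98] [312.4  94.4] 160
platefront [np.int64(91), np.int64(91), np.int64(91), np.int64(91), np.int64(91), np.int64(91), np.int64(91), np.int64(91), np.int64(91), np.int64(91), np.int64(91), np.int64(91), np.int64(91), np.int64(91), np.int64(91), np.int64(91), np.int64(91), np.int64(91), np.int64(91)]
[0.5341 0.2183] [0.5374 0.1639] yaw 3.4714091778567453
basefront [np.int64(165), np.int64(165), np.int64(165), np.int64(165), np.int64(165), np.int64(165), np.int64(165), np.int64(165), np.int64(165), np.int64(165), np.int64(165), np.int64(165), np.int64(165), np.int64(165), np.int64(165), np.int64(165)]
[0.4635 0.241 ] [0.4694 0.1427] yaw 3.4347919125043287
plate back [np.int64(75), np.int64(75), np.int64(75), np.int64(75), np.int64(75), np.int64(75), np.int64(75), np.int64(75)]
[0.5463 0.2021] [0.5475 0.1813] yaw 3.3018656744349433
80 [152, 99, 97, 103, 106, 102, 185, 382, 494, 483, 480, 475, 473, 484, 480, 478, 476, 480, 480, 480, 475, 480, 477, 478, 477, 475, 477, 480, 478, 482, 475, 
[... 1002 characters left out ...]
[628, 635, 682, 668, 665, 672, 587, 461, 453, 469, 479, 473, 473, 476, 481, 475, 477, 482, 479, 474, 478, 479, 476, 479, 481, 474, 478, 481, 480, 484, 485, 482, 479, 481, 477, 484, 478, 481, 474, 478, 480, 477, 481, 480, 476, 480, 477, 475, 474, 484, 484, 482, 483, 479, 484, 484, 484, 483, 483, 479, 486, 485, 488, 483, 483, 481, 480, 484, 483, 487, 482, 484, 485, 481, 479, 489, 484, 481, 485, 483, 480, 479, 481, 479, 484, 484, 482, 482, 485, 480, 478, 485, 486, 486, 486, 486, 486, 481, 485, 481, 489, 484, 485, 484, 487, 491, 450, 388, 378, 395, 402, 400, 405, 395, 395, 392, 383]
200 270 368 [45 26 13]
210 264 374 [42 23  6]
225 255 383 [43 22 11]
232 251 387 [76 40 17]
238 270 368 [76 42 19]
```

Jig yaw is 3.45°, matching the tool. The plate is 5 mm off laterally and the gap to the flange is about 66 mm. Next: descend and close most of the gap.

Call:
{"method": "arm_command", "body": {
  "deltas": [
    [0, 0, 0, 0, -0.5, 2, 1],
    [0, 0, 0, 0, -0.5, 5, 1],
    [0, 0, 0, 0, -0.5, 8, 1],
    [0, 0, 0, 0, -0.5, 10.5, 1],
    [0, 0, 0, 0, -0.5, 12, 1],
    [0, 0, 0, 0, -0.5, 12.3, 1],
    [0, 0, 0, 0, -0.5, 12.3, 1],
    [0, 0, 0, 0, -0.5, 12.3, 1]
  ]
}}

```text
time_s: 7.28
tcp_pos: [0.4421, 0.1878, 0.0583]
ee_rot: [[0.998, 0.061, 0.001], [0.061, -0.998, 0.001], [0.001, -0.001, -1.0]]
wrist_force: [-0.2, 0.6, -1.5]
gripper_width: 0.274
gripper_force: 30.0
```

Call:
{"method": "arm_command", "body": {
  "deltas": [
    [0, 0, 0, 1, 0, 0, 1],
    [0, 0, 0, 2.5, 0, 0, 1],
    [0, 0, 0, 4, 0, 0, 1],
    [0, 0, 0, 5, 0, 0, 1],
    [0, 0, 0, 5.5, 0, 0, 1],
    [0, 0, 0, 5.5, 0, 0, 1],
    [0, 0, 0, 5.5, 0, 0, 1]
  ]
}}

```text
time_s: 7.87
tcp_pos: [0.496, 0.191, 0.0576]
ee_rot: [[0.998, 0.061, -0.0], [0.061, -0.998, 0.0], [-0.0, -0.0, -1.0]]
wrist_force: [0.4, 0.1, -2.3]
gripper_width: 0.274
gripper_force: 30.0
```

Run:
```python
from h import *
c=capture("wrist"); im=c["pixels"]; s=sense();print(s["tcp_pos"],s["ee_rot"],s["gripper_width"],s["wrist_force"])
cv2.imwrite("pics/w4.png",np.vstack([im[:240]]))
```

```text
[0.49560901 0.19091941 0.0575579 ] [[ 9.98149053e-01  6.08104901e-02 -7.42567744e-04]
 [ 6.08103140e-02 -9.98149307e-01 -2.57437482e-04]
 [-7.56848378e-04  2.11805201e-04 -9.99999691e-01]] 0.27393337328939066 [-0.10994706 -0.41732398 -2.87320985]
```

View pics/w4.png

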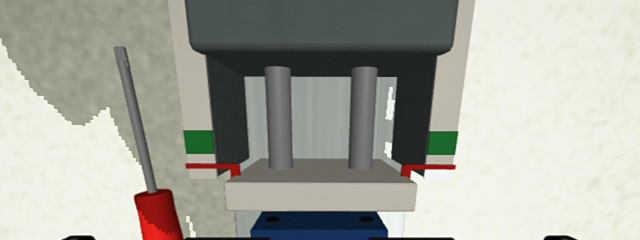

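The plate (cols 226–415, centre 320) and the flange (cols 251–387, centre 319) are aligned, with a gap of about 10 mm. The pointers sit just below the green bands. Pressing slowly.

Call:
{"method": "arm_command", "body": {
  "deltas": [
    [0, 0, 0, 0.3, 0, 0.1, 1],
    [0, 0, 0, 0.6, 0, 0.1, 1],
    [0, 0, 0, 0.9, 0, 0.1, 1],
    [0, 0, 0, 1.1, 0, 0.1, 1],
    [0, 0, 0, 1.3, 0, 0.1, 1],
    [0, 0, 0, 1.5, 0, 0.1, 1],
    [0, 0, 0, 1.5, 0, 0.1, 1],
    [0, 0, 0, 1.5, 0, 0.1, 1]
  ]
}}

```text
time_s: 8.58
tcp_pos: [0.5104, 0.1919, 0.0562]
ee_rot: [[0.998, 0.061, -0.002], [0.061, -0.998, -0.001], [-0.002, 0.001, -1.0]]
wrist_force: [-4.8, 2.0, 0.0]
gripper_width: 0.274
gripper_force: 30.0
```

Call:
{"method": "arm_command", "body": {
  "deltas": [
    [0, 0, 0, 0.1, 0, 0, 1],
    [0, 0, 0, 0.2, 0, 0, 1],
    [0, 0, 0, 0.3, 0, 0, 1],
    [0, 0, 0, 0.4, 0, 0, 1],
    [0, 0, 0, 0.5, 0, 0, 1],
    [0, 0, 0, 0.55, 0, 0, 1],
    [0, 0, 0, 0.55, 0, 0, 1],
    [0, 0, 0, 0.55, 0, 0, 1]
  ]
}}

```text
time_s: 9.25
tcp_pos: [0.5144, 0.1918, 0.056]
ee_rot: [[0.998, 0.06, -0.004], [0.06, -0.998, -0.002], [-0.005, 0.001, -1.0]]
wrist_force: [-8.2, 1.3, 1.2]
gripper_width: 0.276
gripper_force: 30.0
```

Call:
{"method": "arm_command", "body": {
  "deltas": [
    [0, 0, 0, 0, 0, 0, 1],
    [0, 0, 0, 0, 0, 0, 1],
    [0, 0, 0, 0, 0, 0, 1],
    [0, 0, 0, 0, 0, 0, 1],
    [0, 0, 0, 0, 0, 0, 1],
    [0, 0, 0, 0, 0, 0, 1]
  ]
}}

```text
time_s: 9.75
tcp_pos: [0.5144, 0.1919, 0.056]
ee_rot: [[0.998, 0.06, -0.004], [0.06, -0.998, -0.002], [-0.005, 0.001, -1.0]]
wrist_force: [-9.3, 2.5, 1.1]
gripper_width: 0.271
gripper_force: 30.0
```

Run:
```python
from h import *
c=capture("wrist"); im=c["pixels"]; s=sense();print(s["tcp_pos"],s["ee_rot"],s["gripper_width"],s["wrist_force"],s["moment"])
d=capture("scene")["pixels"][215:305,300:420]
o=np.zeros((600,640,3),np.uint8); o[:240]=im[:240]; o[240:,:480]=cv2.resize(d,(480,360)); cv2.imwrite("pics/w5.png",o)
```

```text
[0.5144224  0.19186859 0.05594396] [[ 0.99817438  0.06023731 -0.00440246]
 [ 0.06023045 -0.9981831  -0.00167253]
 [-0.00449521  0.00140431 -0.99998891]] 0.2733920772666719 [-7.89904134  1.27237085  0.17986973] [ 0.38289805  2.10066545 -0.10578912]
```

View pics/w5.png

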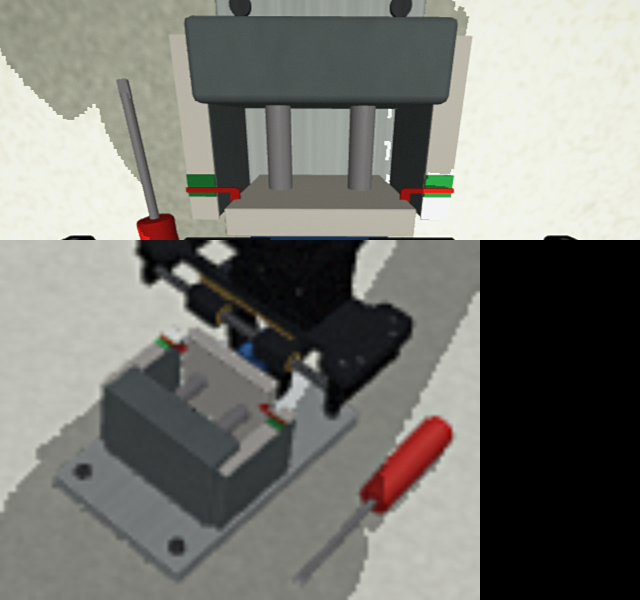

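The pointers (row 190) are inside the green bands (rows 175–196), at about 8 mm of travel. A little more push brings it to 10 mm.

Call:
{"method": "arm_command", "body": {
  "deltas": [
    [0, 0, 0, 0.1, 0, 0, 1],
    [0, 0, 0, 0.2, 0, 0, 1],
    [0, 0, 0, 0.25, 0, 0, 1],
    [0, 0, 0, 0.25, 0, 0, 1],
    [0, 0, 0, 0.25, 0, 0, 1],
    [0, 0, 0, 0.25, 0, 0, 1],
    [0, 0, 0, 0.25, 0, 0, 1],
    [0, 0, 0, 0.25, 0, 0, 1]
  ]
}}

```text
time_s: 10.52
tcp_pos: [0.5162, 0.1917, 0.0558]
ee_rot: [[0.998, 0.06, -0.006], [0.06, -0.998, -0.002], [-0.006, 0.002, -1.0]]
wrist_force: [-9.5, 1.8, 1.5]
gripper_width: 0.274
gripper_force: 30.0
```

Call:
{"method": "arm_command", "body": {
  "deltas": [
    [0, 0, 0, 0, 0, 0, 1],
    [0, 0, 0, 0, 0, 0, 1],
    [0, 0, 0, 0, 0, 0, 1],
    [0, 0, 0, 0, 0, 0, 1],
    [0, 0, 0, 0, 0, 0, 1],
    [0, 0, 0, 0, 0, 0, 1]
  ]
}}

```text
time_s: 11.02
tcp_pos: [0.5162, 0.1918, 0.0558]
ee_rot: [[0.998, 0.06, -0.006], [0.06, -0.998, -0.002], [-0.006, 0.002, -1.0]]
wrist_force: [-9.8, 2.1, 1.8]
gripper_width: 0.274
gripper_force: 30.0
```

Run:
```python
from h import *
s=sense();print(s["tcp_pos"],s["ee_rot"][:,0],s["gripper_width"],s["wrist_force"])
cv2.imwrite("pics/w6.png",capture("wrist")["pixels"][:240])
```

```text
[0.51617332 0.191777   0.05578746] [ 0.99817961  0.06000787 -0.00604268] 0.2742544143620004 [-9.84148858  2.08794345  1.83475684]
```

View pics/w6.png

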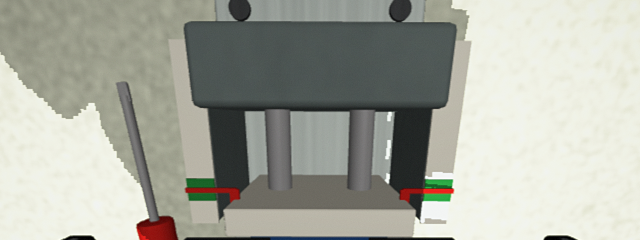

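The pointers (row 190) stand mid-green (rows 178–201), the push is steady at about 9.8 N and the grip is firm. Handing in.

```bash
python3 -c "
from station import finish_job; print(finish_job())"
```

```text
the job is handed in; nothing more can be done
None
```

The job is handed in: the arm is holding the small blue bracket centred on the jig plate with a steady push of about 10 N, the pointers are mid-green, and I moved nothing else.

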